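# Stack the studio tins in the corner stop

## Robot

A 7-joint arm with a two-finger parallel gripper is mounted at the origin on the work surface. World frame = base frame: x ahead of the robot, y to its left, z up, the work surface at z = 0. Lengths are in m, angles in rad, forces in N, time in s.
With the tool pointing down it reaches from about 0.425 to 0.875 m from the base axis. Payload 4.7 kg.
Tool frame: the origin (TCP) lies midway between the tips of the shut fingers; the grasp point (between the pads) lies 19 mm behind it; z points along the fingers, x is the direction in which the jaws open and shut, and the axes are right-handed (so a half turn about z gives the same grasp; the last joint's range is limited). The gripper opens to 87 mm and grips with 3 to 60 N. Pads are 19 mm wide; open, the fingers measure 117 mm over their backs; the gripper's body (75 mm by 190 mm) begins 51 mm behind the grasp point.
Start: joints at [-1.277, 0.321, -0.07, 1.45, 0.023, 1.371, -0.057], TCP at [0.18, 0.625, 0.223] pointing down, gripper open.
Joint ranges: [-2.86, 2.86], [-0.3, 2.09], [-1.38, 1.24], [0.06, 2.45], [-1.56, 4.7], [0.09, 2.05], [-2.69, 2.69]. Speed limits (rad/s): [2.57, 2.57, 3.14, 3.14, 3.14, 3.14, 3.14].

## Interface

Orientations are given as a rotation vector (axis times angle).
In Python, from bench import get_state, eyes, ticket gives the robot as it stands.
- The arm moves only by the tool carry_out, never from a script. Its argument "motion" is a list of rows, each a list of 2 entries, a list of its own where there are three numbers: the shift along the world's x, y, z in m, then the turn about the world's z in rad. A call has 1 to 20 rows; each row is the pose to reach, as a shift and turn from the pose commanded when the call began; what a row does not reach only later rows make up. A row lasts 1/10 s, in which the tool goes at most 50 mm and 8.59 degrees, less where a joint would pass 70% of its speed; a pose out of reach is approached as far as the arm can. A call with a gripper value outside its range is refused whole. "grip" is the gripper command: -1 is fully open, 1 is shut, values between are in proportion, set as the call begins (left out, the last holds). The fingers move at their own pace and stop on an object; "squeeze" is the grip in N (left out, the last holds). Time passes only in rows, so rows that repeat a pose let the fingers close. It gives the time, the measured TCP pose, the force and the opening at its end, in the units of the state.
- get_state(): the state, without advancing time (a new reading comes with each control period).
- eyes.get_image(name): name is "scene" or "top"; returns a dict with "pixels" (480x640x3 uint8, blue, green, red), "mtx" (3x3 intrinsics, pixels), "extrinsics" (4x4, takes a point from camera to world coordinates). Camera axes: x right, y down, z forward; pixel columns grow to the right and rows downward; lengths in m; the calibration is good to about 2 mm. A picture is of the moment at which its call begins. There is no depth.
- ticket.close_job(): hands the job in, once; it reports no verdict.
The state is a dict: "time": time; "joint_positions": joint angles; "qd": joint speeds; "joint_torque": joint torques, N m; "position": TCP position; "tool_rot": TCP orientation; "ft_force": force on the tool from outside, world axes, zero at the start; "torque": the same for the moment, N m; "grip_width": opening from 0.0 (shut) to 1.0 (fully open).
Only numpy, scipy, OpenCV 4.12 (cv2) and the standard library are available. Lean on these libraries where they do the work, as an engineer would, in place of code of your own. Each camera call takes 0.05 s, during which the arm holds its last target. There are 200 camera calls.

## Task

Push the flat cardboard carton along the bench, without lifting it, until it sits fully home in the inside corner of the wooden L-shaped stop, flush against both battens. Then build the column: set the larger metal tin centred on the carton and the smaller tin centred on the larger one, upright and square, with the long sides of all three parallel; set them down, do not drop them. Leave the other things on the bench where they are.

Things in the scene. Friction and masses are not known exactly. Their poses are not given: they have to be found in the camera images.
- stop: L of two wooden battens, 22 mm wide, 25 mm high, fixed. Origin: inside corner, bench height. Long batten (320 mm) runs from it along -y, inner face at x = 0, far from the robot; short one (130 mm) along -x, inner face at y = 0, on the left. The carton goes inside (x < 0, y < 0), long side along the long batten: home puts its origin at (-55, -75) mm in this frame. Yaw -0.08 to 0.22 rad
- carton: closed cardboard carton with a lid band, loose, 110 mm (its x) by 150 mm (its y) by 60 mm high, too wide to grasp, about 0.6 kg; origin at the centre of its underside; its flat top is 60 mm above
- tin_large: larger plain closed metal tin with flat lid, 64 mm (its x) by 92 mm (its y) by 45 mm high, about 0.25 kg; origin at the centre of its underside
- tin_small: smaller plain closed metal tin with flat lid, 46 mm (its x) by 70 mm (its y) by 38 mm high, about 0.14 kg; origin at the centre of its underside
- glaze_jar: round glass jar with white lid, 60 mm diameter, 75 mm high; bystander; origin under its centre
- squeeze_bottle: white plastic bottle, 56 mm diameter, 160 mm high; bystander; origin under its centre
- stamp: 30 mm wooden stamp block; bystander; origin under its centre
- cutter: round steel cutter ring, 76 mm diameter, 25 mm high; bystander; origin under its centre
- brush: paint brush lying flat, 200 mm long along its x; bystander
Mind the look-alikes: they are no part of the job. Several things have the shape of the carton; the one meant has the colours described above.

How it is judged:
On the way, in this order (a step that is already met when the one before it is completed fails the run):
1. the carton is fully home in the corner of the stop (x of carton in the frame of stop between -0.062 and -0.045 m and y of carton in the frame of stop between -0.082 and -0.065 m and angle between the y axis of carton and the y axis of stop, either way round below 0.07 rad and height (world z) of carton below 0.006 m and angle between carton's own z axis and vertical below 0.05 rad), for 0.2 s.
2. the larger tin stands released, centred and square on the carton (z of tin_large in the frame of carton between 0.055 and 0.065 m and horizontal distance between tin_large and carton below 0.012 m and angle between the y axis of tin_large and the y axis of carton, either way round below 0.12 rad and angle between tin_large's own z axis and vertical below 0.06 rad and linear speed of tin_large below 0.02 m/s and contact force between the fingers and tin_large below 0.1 N), for 0.2 s.
3. the smaller tin stands released, centred and square on the larger tin (z of tin_small in the frame of tin_large between 0.04 and 0.05 m and horizontal distance between tin_small and tin_large below 0.012 m and angle between the y axis of tin_small and the y axis of tin_large, either way round below 0.12 rad and angle between tin_small's own z axis and vertical below 0.06 rad and linear speed of tin_small below 0.02 m/s and contact force between the fingers and tin_small below 0.1 N), for 0.2 s.
At the end, for the whole second after the job is handed in: Carton flat in the corner, within 7 mm of both battens and 0.07 rad of parallel; larger tin on the carton, smaller on the larger, each upright, centred within 12 mm and long sides parallel within 0.12 rad of the one below; all released and at rest (all of step 1 and all of step 2 and all of step 3 and linear speed of carton below 0.02 m/s); the robot touches nothing.
It fails at once if the carton is lifted off the bench (more than 20 mm) or tipped (height (world z) of carton above 0.02 m or angle between carton's own z axis and vertical above 0.3 rad).
It fails at once if a tin is dropped (moves faster than 0.6 m/s while out of the fingers, a fall of about 18 mm) ((linear speed of tin_large above 0.6 m/s and contact force between the fingers and tin_large below 0.05 N) or (linear speed of tin_small above 0.6 m/s and contact force between the fingers and tin_small below 0.05 N)).
It fails at once if another thing on the bench is moved by more than 30 mm (distance of any of glaze_jar, squeeze_bottle, stamp, cutter, brush from where it was at the start of the episode above 0.03 m).
It also fails if it takes over 72 s, if anything falls off the work surface, if the arm or the gripper's body presses on something with over 40 N, if the wrist force passes 120 N, or if a joint passes its speed limit or range.

## Working session

There is one attempt and no reset: what is moved stays moved. The work goes in short steps, Python scripts to look and compute and a tool call to move; the robot and the scene stay as the last step left them, time stands still between calls to the robot, and variables do not carry over. Pictures are saved under pics/ and viewed, about 8 in all and at most 12, crops included, and the job is handed in when it is done.

Besides the shell and the picture viewer there is one more tool, called after ">>>" in YAML: its name, and indented under it one key for each argument. carry_out: Moves the arm, as the interface text tells. Its arguments: {"type":"object","properties":{"motion":{"type":"array","items":{"type":"array"}},"grip":{"type":"number"},"squeeze":{"type":"number"}},"required":["motion"]}

```bash
ls; mkdir -p pics; cat > h.py <<'E'
import numpy as np, cv2
from bench import get_state, eyes, ticket
def grab(n,tag):
    d=eyes.get_image(n); cv2.imwrite(f'pics/{tag}.png',d['pixels'])
    np.savez(f'pics/{tag}.npz',K=d['mtx'],T=d['extrinsics']); return d
def ray(tag,uv):
    c=np.load(f'pics/{tag}.npz'); T=c['T']
    d=T[:3,:3]@np.linalg.solve(c['K'],[uv[0],uv[1],1.]); return T[:3,3],d
def atz(tag,uv,z):
    o,d=ray(tag,uv); return o+d*(z-o[2])/d[2]
def tri(a,ua,b,ub):
    o,d=ray(a,ua);p,e=ray(b,ub); s=np.linalg.lstsq(np.c_[d,-e],p-o,rcond=None)[0]
    x,y=o+d*s[0],p+e*s[1]; return (x+y)/2,np.linalg.norm(x-y)
def proj(tag,X):
    c=np.load(f'pics/{tag}.npz'); T=c['T']; p=(np.asarray(X)-T[:3,3])@T[:3,:3]; q=p@c['K'].T; return q[...,:2]/q[...,2:]
E
python3 - <<'E'
from h import *
np.set_printoptions(precision=3,suppress=True)
for n in('scene','top'):
    d=grab(n,n+'0'); print(n,d['mtx'],d['extrinsics'])
print(get_state())
E
```

```text
pics
scene [[546.579   0.    323.485]
 [  0.    546.579 236.336]
 [  0.      0.      1.   ]] [[ 0.165  0.76  -0.629  1.14 ]
 [ 0.986 -0.124  0.11  -0.124]
 [ 0.006 -0.638 -0.77   0.895]
 [ 0.     0.     0.     1.   ]]
top [[468.753   0.    320.81 ]
 [  0.    468.753 233.483]
 [  0.      0.      1.   ]] [[-0.011 -0.995  0.099  0.34 ]
 [-1.     0.012  0.01   0.009]
 [-0.012 -0.099 -0.995  1.034]
 [ 0.     0.     0.     1.   ]]
{'time': 0.1, 'joint_positions': array([-1.277,  0.322, -0.07 ,  1.452,  0.023,  1.371, -0.057]), 'qd': array([-0.   , -0.001, -0.   , -0.002, -0.   , -0.   , -0.   ]), 'joint_torque': array([ -0.   , -49.257,  -0.406, -31.34 ,  -0.064,   0.039,   0.   ]), 'position': array([0.179, 0.624, 0.222]), 'tool_rot': array([ 2.509,  1.889, -0.002]), 'ft_force': array([ 0.525, -0.237,  0.036]), 'torque': array([-0.023,  0.054, -0.023]), 'grip_width': 1.0004171959956443}
```

View pics/top0.png

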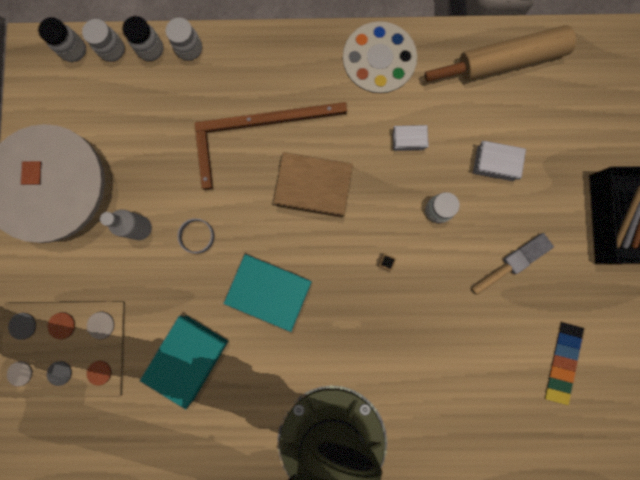

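View pics/scene0.png

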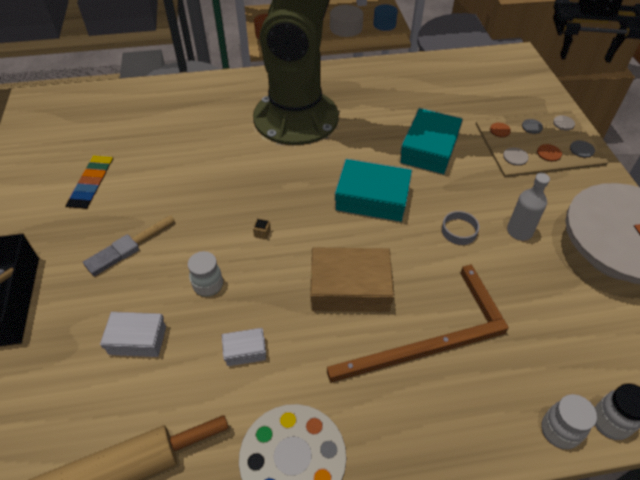

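Candidates for the carton in the top view: brown (313,184), teal (268,292) and teal (185,360). Brown is the cardboard colour. Tin candidates are white-grey (500,160) for the large and (410,138) for the small. I'll check these in close crops.

```bash
python3 - <<'E'
from h import *
def crop(tag,x,y,w,h,s):
    im=cv2.imread(f'pics/{tag}.png')[y:y+h,x:x+w]; im=cv2.resize(im,None,fx=s,fy=s,interpolation=cv2.INTER_CUBIC)
    for i in range(0,w,10): cv2.line(im,(i*s,0),(i*s,6 if (x+i)%50 else 16),(0,0,255),1)
    for i in range(0,h,10): cv2.line(im,(0,i*s),(6 if (y+i)%50 else 16,i*s),(0,0,255),1)
    return im
cv2.imwrite('pics/a.png',crop('top0',190,90,180,140,4))
cv2.imwrite('pics/b.png',crop('scene0',305,235,210,150,3))
m=np.zeros((572,720,3),np.uint8)
a=crop('scene0',95,310,180,60,4); b=crop('top0',385,115,150,80,4)
m[:240,:720]=a; m[250:570,:600]=b
cv2.imwrite('pics/c.png',m)
E
```

```text
(no output)
```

View pics/a.png

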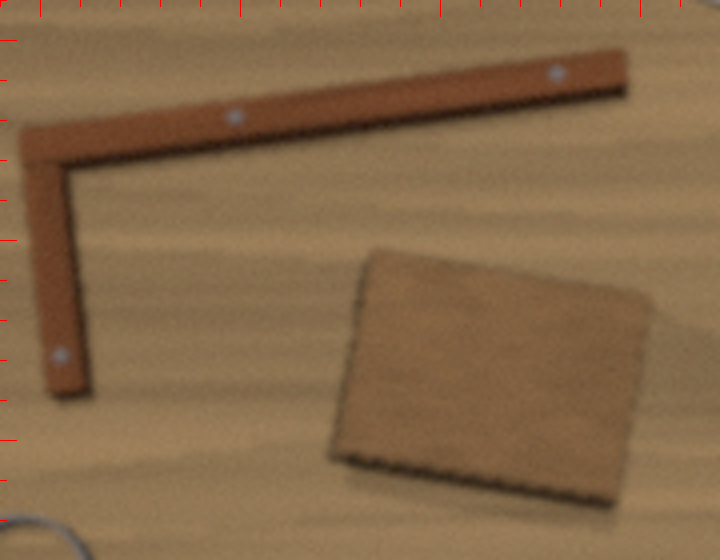

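View pics/b.png

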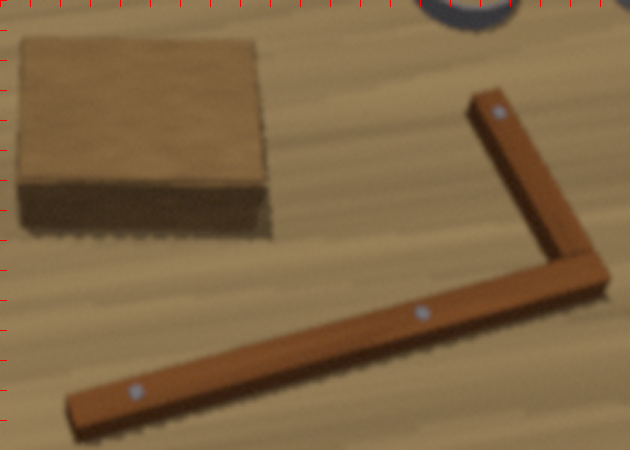

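View pics/c.png

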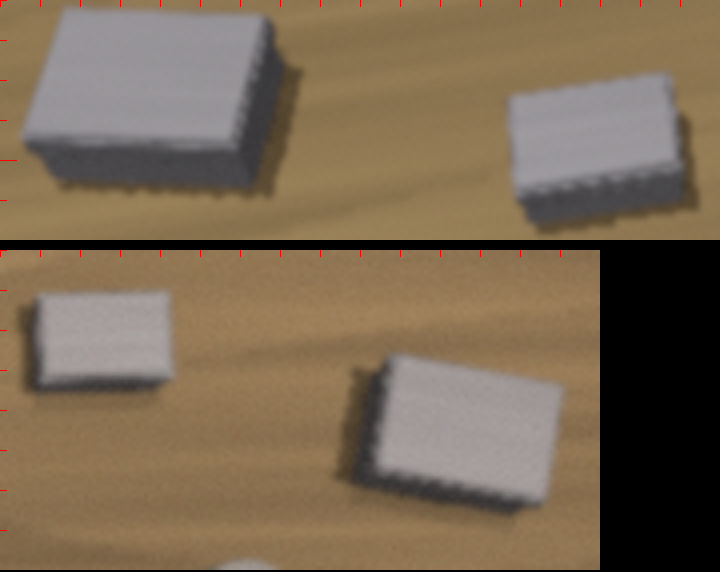

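Brown carton in the top view has lid corners at about (283,152), (352,164), (344,215) and (273,204). Large tin is at (500,160) and small tin at (410,138). The L stop's outer corner is at (195,122). Next I triangulate from both views.

```bash
python3 - <<'E'
from h import *
np.set_printoptions(precision=4,suppress=True)
A=lambda p:np.array(p)/4.+[190,90]; B=lambda p:np.array(p)/3.+[305,235]
S=lambda p:np.array(p)/4.+[95,310]; C=lambda p:(np.array(p)-[0,250])/4.+[385,115]
from scipy.optimize import least_squares
def box(n,t,s,w,l,h):
    print(n); 
    for a,b in zip(t,s): print(*tri('top0',a,'scene0',b))
    m=np.array([[w,l],[w,-l],[-w,-l],[-w,l]])/2
    def f(p):
        c,q=np.cos(p[2]),np.sin(p[2]); X=np.c_[m@np.array([[c,q],[-q,c]])+p[:2],np.full(4,p[3])]
        return np.r_[proj('top0',X)-t,proj('scene0',X)-s].ravel()
    r=least_squares(f,[.6,0,0,h]); print('fit x y yaw ztop',r.x,'rms px',np.sqrt(np.mean(r.fun**2)))
box('carton',A([(373,250),(650,295),(617,500),(332,457)]),B([(265,184),(18,182),(20,37),(255,40)]),.11,.15,.06)
box('large',C([(397,355),(562,387),(543,500),(375,470)]),S([(238,147),(24,138),(65,9),(272,17)]),.064,.092,.045)
box('small',C([(38,293),(170,292),(172,378),(40,380)]),S([(682,162),(516,190),(510,97),(670,73)]),.046,.07,.038)
print('stop pts')
for a,b in [((22,130),(608,270)),((624,50),(78,430)),((627,86),(68,397)),((65,165),(553,257)),((50,392),(500,90)),((87,388),(474,104))]: print(*tri('top0',A(a),'scene0',B(b)))
print('inner edge z=.025 top:',[atz('top0',A(p),.025)[:2] for p in((65,165),(627,86),(87,388))])
print('jar bottle stamp cutter',[atz('top0',p,z)[:2] for p,z in(((443,207),.075),((111,218),.16),((387,261),.03),((197,236),.02))])
E
```

```text
carton
[0.6137 0.098  0.0523] 0.0011889959600531732
[ 0.5872 -0.0503  0.0512] 0.00026055087003622396
[ 0.4766 -0.0315  0.0529] 0.000971416523000763
[0.5021 0.12   0.0506] 0.0005369483921954081
fit x y yaw ztop [ 0.5451  0.034  -0.1757  0.0523] rms px 0.6798717525368144
large
[ 0.6371 -0.3365  0.0353] 0.004046518547215953
[ 0.618  -0.4268  0.0353] 0.0001580873477792774
[ 0.5554 -0.4129  0.0377] 0.0010434331036008435
[ 0.5734 -0.3222  0.0363] 0.002612851869011969
fit x y yaw ztop [ 0.5961 -0.3744 -0.2052  0.0364] rms px 0.5546972810778322
small
[ 0.6753 -0.1445  0.0335] 0.0008985625844143382
[ 0.6756 -0.217   0.031 ] 0.0013299491115053332
[ 0.628  -0.2173  0.0285] 0.0007714033221195865
[ 0.6278 -0.1453  0.0291] 0.0003088554042873743
fit x y yaw ztop [ 0.6518 -0.1809  0.0077  0.0308] rms px 0.5280898514522843
stop pts
[0.6919 0.2952 0.0265] 0.0014494906765639502
[ 0.7367 -0.0396  0.0156] 0.001845763212560747
[ 0.7157 -0.0414  0.0158] 0.0009824667170314882
[0.6736 0.2711 0.0185] 0.002469803250052592
[0.5457 0.2796 0.0188] 0.001506598224433595
[0.5492 0.2614 0.0117] 0.0023799636571166876
inner edge z=.025 top: [array([0.6718, 0.2707]), array([ 0.7122, -0.0414]), array([0.5462, 0.2569])]
jar bottle stamp cutter [array([ 0.4877, -0.2338]), array([0.4617, 0.4139]), array([ 0.3796, -0.1216]), array([0.4392, 0.2891])]
```

>>> carry_out:
  motion:
    - [[0.03,-0.035,0],0.05]
    - [[0.06,-0.07,0],0.1]
    - [[0.095,-0.105,0],0.1]
    - [[0.13,-0.145,0],0.1]
    - [[0.16,-0.18,0],0.1]
    - [[0.19,-0.215,0],0.1]
    - [[0.22,-0.245,0],0.1]
    - [[0.24,-0.275,0],0.1]
    - [[0.245,-0.32,0],0.1]
    - [[0.25,-0.37,0],0.1]
    - [[0.255,-0.42,0],0.1]
    - [[0.26,-0.47,0],0.1]
    - [[0.265,-0.52,-0.01],0.1]
    - [[0.265,-0.56,-0.02],0.1]
    - [[0.265,-0.579,-0.03],0.1]
    - [[0.265,-0.579,-0.04],0.1]
    - [[0.265,-0.579,-0.04],0.1]
  grip: -1

```text
time: 1.8
position: [0.4434, 0.046, 0.1812]
tool_rot: [-2.411, -2.011, 0.003]
ft_force: [0.6, 0.2, 0.9]
grip_width: 1.0
```

```bash
python3 - <<'E'
from h import *
from scipy.optimize import least_squares
np.set_printoptions(precision=4,suppress=True)
A=lambda p:np.array(p)/4.+[190,90]; B=lambda p:np.array(p)/3.+[305,235]
S=lambda p:np.array(p)/4.+[95,310]; C=lambda p:(np.array(p)-[0,250])/4.+[385,115]
def box(n,t,s,w,l,h):
    m=np.array([[w,l],[w,-l],[-w,-l],[-w,l]])/2
    def f(p,k):
        c,q=np.cos(p[2]),np.sin(p[2]); X=np.c_[m@np.array([[c,q],[-q,c]])+p[:2],np.full(4,h)]
        return ((proj('top0',X)-t) if k else (proj('scene0',X)-s)).ravel()
    for k in(1,0): r=least_squares(f,[.6,0,0],args=(k,)); print(n,'scene top'.split()[k],r.x,np.sqrt(np.mean(r.fun**2)))
box('carton',A([(373,250),(650,295),(617,500),(332,457)]),B([(265,184),(18,182),(20,37),(255,40)]),.11,.15,.06)
box('large',C([(397,355),(562,387),(543,500),(375,470)]),S([(238,147),(24,138),(65,9),(272,17)]),.064,.092,.045)
box('small',C([(38,293),(170,292),(172,378),(40,380)]),S([(682,162),(516,190),(510,97),(670,73)]),.046,.07,.038)
for p in((608,270),(78,430),(68,397),(553,257),(500,90),(474,104)): print(atz('scene0',B(p),.025)[:2],end='')
s=get_state(); print(s['position'],s['tool_rot'],s['joint_positions'],s['ft_force'])
E
```

```text
carton top [ 0.5431  0.0337 -0.176 ] 0.4806314740877773
carton scene [ 0.5509  0.0326 -0.1753] 0.447828816138062
large top [ 0.5937 -0.3719 -0.2097] 0.4143840937506743
large scene [ 0.6018 -0.3713 -0.2027] 0.3911349720622554
small top [ 0.6494 -0.18   -0.0045] 0.45075572170137745
small scene [ 0.656  -0.1801  0.0167] 0.32015397579018573
[0.6911 0.2967][ 0.7411 -0.0396][ 0.7202 -0.0418][0.677  0.2669][0.5499 0.2776][0.5581 0.2568][0.4434 0.046  0.1812] [-2.4111 -2.0114  0.0031] [-0.6053 -0.1109  0.4176  1.9981  0.0468  1.2478  1.1856] [0.5962 0.2048 0.9049]
```

>>> carry_out:
  motion:
    - [[0,0,-0.04],0]
    - [[0,0,-0.08],0]
    - [[0,0,-0.12],0]
    - [[0,0,-0.15],0]
    - [[0,0,-0.155],0]
    - [[0,0,-0.155],0]

```text
time: 2.4
position: [0.4442, 0.0468, 0.0273]
tool_rot: [-2.409, -2.015, 0.003]
ft_force: [1.0, 0.5, 0.6]
grip_width: 0.999
```

>>> carry_out:
  motion:
    - [[0.005,0,0],0]
    - [[0.01,0,0],0]
    - [[0.015,0,0],0]
    - [[0.02,0,0],0]
    - [[0.025,0,0],0]
    - [[0.028,0,0],0]
    - [[0.028,0,0],0]

```text
time: 3.1
position: [0.473, 0.0456, 0.0276]
tool_rot: [2.412, 2.013, 0.0]
ft_force: [0.6, 0.6, 0.3]
grip_width: 0.999
```

>>> carry_out:
  motion:
    - [[0.003,0,0],0]
    - [[0.006,0,0],0]
    - [[0.008,0,0],0]
    - [[0.01,0,0],0]
    - [[0.01,0,0],0]

```text
time: 3.6
position: [0.4816, 0.0458, 0.0274]
tool_rot: [-2.41, -2.012, 0.003]
ft_force: [-3.1, -0.3, 3.0]
grip_width: 0.996
```

>>> carry_out:
  motion:
    - [[0.002,0,0],0]
    - [[0.004,0,0],0]
    - [[0.006,0,0],0]
    - [[0.008,0,0],0]

```text
time: 4.0
position: [0.4876, 0.0457, 0.0271]
tool_rot: [-2.409, -2.01, 0.007]
ft_force: [-8.5, 0.3, 6.7]
grip_width: 1.0
```

>>> carry_out:
  motion:
    - [[0.005,0,0],0.015]
    - [[0.01,0,0],0.035]
    - [[0.015,0,0],0.055]
    - [[0.02,0,0],0.075]
    - [[0.025,0,0],0.095]
    - [[0.03,0,0],0.115]
    - [[0.035,0,0],0.135]
    - [[0.04,0,0],0.155]
    - [[0.045,0,0],0.175]
    - [[0.05,0,0],0.195]
    - [[0.055,0,0],0.215]
    - [[0.06,0,0],0.235]
    - [[0.065,0,0],0.255]
    - [[0.07,0,0],0.275]
    - [[0.074,0,0],0.29]
    - [[0.077,0,0],0.3]
    - [[0.08,0,0],0.3]
    - [[0.08,0,0],0.3]

```text
time: 5.8
position: [0.571, 0.046, 0.0276]
tool_rot: [2.083, 2.351, 0.001]
ft_force: [-1.5, 0.1, -2.3]
grip_width: 1.0
```

```bash
python3 - <<'E'
from h import *
a=grab('top','top1')['pixels'][60:240,180:380]; b=grab('scene','scene1')['pixels'][200:400,300:540]
m=np.zeros((600,800,3),np.uint8); 
m[:540,:600]=cv2.resize(a,(600,540),interpolation=cv2.INTER_CUBIC); cv2.imwrite('pics/d.png',m[:540,:600])
E
```

```text
(no output)
```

View pics/d.png

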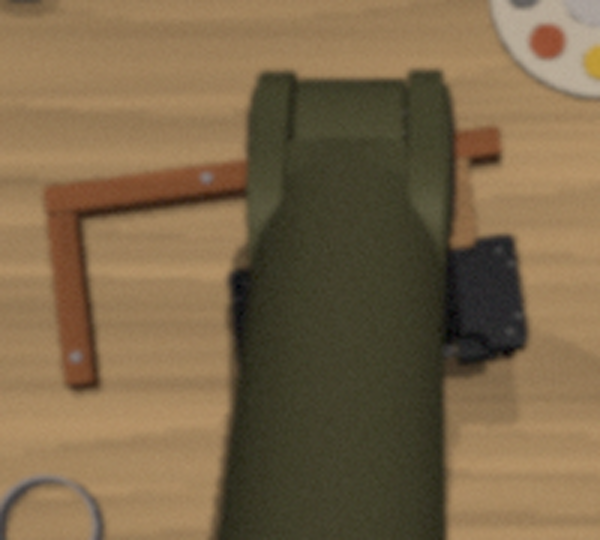

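The arm hides the carton, which shows only beside the batten at about (335,125) in full-image pixels. I'll keep pushing until the batten shows up in the force reading.

>>> carry_out:
  motion:
    - [[0.004,0,0],0]
    - [[0.008,0,0],0]
    - [[0.011,0,0],0]
    - [[0.014,0,0],0]

```text
time: 6.3
position: [0.5826, 0.046, 0.0276]
tool_rot: [-2.08, -2.349, 0.004]
ft_force: [-15.5, -0.7, 12.1]
grip_width: 1.001
```

>>> carry_out:
  motion:
    - [[0.002,0,0],0]
    - [[0.004,0,0],0]
    - [[0.006,0,0],0]

```text
time: 6.6
position: [0.5824, 0.046, 0.0275]
tool_rot: [-2.073, -2.341, 0.018]
ft_force: [-30.0, -2.2, 24.1]
grip_width: 0.999
```

>>> carry_out:
  motion:
    - [[-0.02,0,0],0]
    - [[-0.04,0,0],0]
    - [[-0.04,0,0.04],0]
    - [[-0.04,0,0.08],0]
    - [[-0.04,0,0.11],0]
    - [[-0.025,-0.02,0.11],-0.14]
    - [[-0.01,-0.04,0.11],-0.28]
    - [[0.005,-0.055,0.11],-0.42]
    - [[0.02,-0.07,0.11],-0.56]
    - [[0.03,-0.08,0.11],-0.7]
    - [[0.04,-0.09,0.11],-0.84]
    - [[0.05,-0.1,0.11],-0.98]
    - [[0.06,-0.11,0.11],-1.12]
    - [[0.069,-0.121,0.11],-1.26]
    - [[0.069,-0.121,0.11],-1.4]
    - [[0.069,-0.121,0.11],-1.54]
    - [[0.069,-0.121,0.11],-1.56]
    - [[0.069,-0.121,0.11],-1.56]
  grip: -0.3

```text
time: 8.4
position: [0.6605, -0.0751, 0.138]
tool_rot: [3.134, 0.21, 0.003]
ft_force: [0.1, 0.7, 0.4]
grip_width: 0.648
```

```bash
python3 - <<'E'
from h import *
s=get_state(); print(s['position'],s['tool_rot'],s['joint_positions'],s['ft_force'])
b=grab('scene','scene2')['pixels'][180:400,270:540]
cv2.imwrite('pics/e.png',cv2.resize(b,None,fx=2.9,fy=2.7,interpolation=cv2.INTER_CUBIC))
E
```

```text
[ 0.6604764  -0.0751471   0.13797494] [3.13378874 0.21038624 0.00313983] [-0.46044214  0.47171997  0.71539715  1.54188083 -0.31972704  1.24597784
  0.43695439] [0.08307057 0.67827159 0.36885899]
```

View pics/e.png

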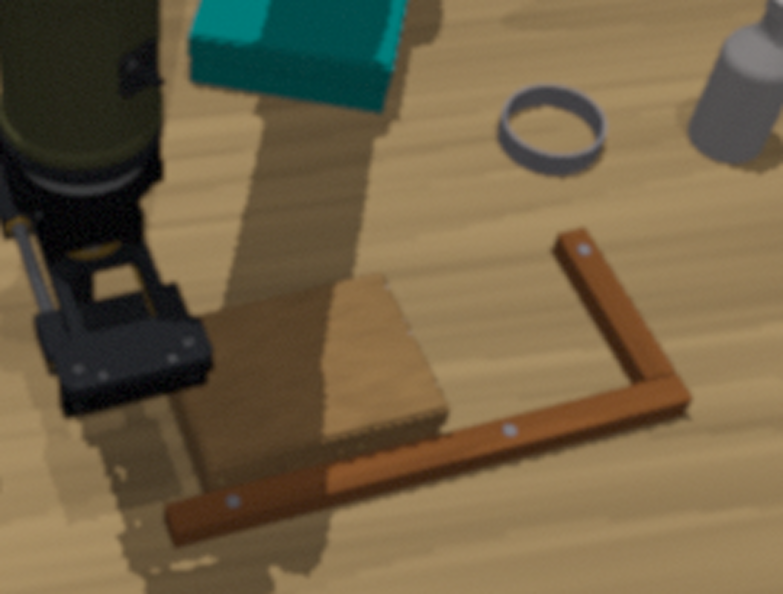

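The carton lies flush along the long batten, at crop (320,380). The short batten is free. I'll go down and push along it.

>>> carry_out:
  motion:
    - [[0,0,-0.04],0]
    - [[0,0,-0.08],0]
    - [[0,0,-0.104],0]
    - [[0,0,-0.106],0]
    - [[-0.001,0.01,-0.106],0]
    - [[-0.003,0.02,-0.106],0]
    - [[-0.004,0.03,-0.106],0]
    - [[-0.005,0.04,-0.106],0]
    - [[-0.006,0.048,-0.106],0]
    - [[-0.007,0.056,-0.106],0]
    - [[-0.008,0.064,-0.106],0]
    - [[-0.009,0.072,-0.106],0]
    - [[-0.01,0.08,-0.106],0]
    - [[-0.011,0.088,-0.106],0]
    - [[-0.012,0.096,-0.106],0]
    - [[-0.013,0.104,-0.106],0]
    - [[-0.014,0.112,-0.106],0]
    - [[-0.015,0.12,-0.106],0]
    - [[-0.016,0.128,-0.106],0]

```text
time: 10.35
position: [0.6448, 0.0497, 0.0331]
tool_rot: [3.131, 0.202, 0.005]
ft_force: [-0.1, -6.0, 3.3]
grip_width: 0.652
```

>>> carry_out:
  motion:
    - [[-0.001,0.006,0],0]
    - [[-0.002,0.012,0],0]
    - [[-0.002,0.018,0],0]
    - [[-0.003,0.024,0],0]
    - [[-0.004,0.03,0],0]
    - [[-0.005,0.036,0],0]
    - [[-0.005,0.04,0],0]
    - [[-0.005,0.042,0],0]

```text
time: 11.15
position: [0.6396, 0.0917, 0.033]
tool_rot: [3.131, 0.203, 0.003]
ft_force: [-0.4, -6.9, 5.0]
grip_width: 0.649
```

Contact with the short batten is expected near TCP y ≈ 0.104.

>>> carry_out:
  motion:
    - [[0,0.003,0],0]
    - [[-0.001,0.006,0],0]
    - [[-0.001,0.009,0],0]

```text
time: 11.45
position: [0.6386, 0.1003, 0.033]
tool_rot: [3.131, 0.202, 0.004]
ft_force: [-0.0, -7.2, 4.7]
grip_width: 0.649
```

>>> carry_out:
  motion:
    - [[0,0.002,0],0]
    - [[0,0.004,0],0]

```text
time: 11.65
position: [0.6385, 0.1037, 0.0329]
tool_rot: [3.13, 0.202, 0.003]
ft_force: [-1.3, -7.7, 5.3]
grip_width: 0.653
```

>>> carry_out:
  motion:
    - [[0,0.002,0],0]
    - [[0,0.004,0],0]

```text
time: 11.85
position: [0.6381, 0.1064, 0.0329]
tool_rot: [3.129, 0.2, 0.001]
ft_force: [-2.2, -9.9, 6.2]
grip_width: 0.657
```

>>> carry_out:
  motion:
    - [[0,0.002,0],0]
    - [[0,0.004,0],0]
    - [[0,0.004,0],0]

```text
time: 12.15
position: [0.638, 0.1073, 0.0329]
tool_rot: [3.126, 0.197, 0.0]
ft_force: [-2.8, -13.4, 6.9]
grip_width: 0.646
```

>>> carry_out:
  motion:
    - [[0,0.002,0],0]
    - [[0,0.003,0],0]
    - [[0,0.003,0],0]

```text
time: 12.45
position: [0.638, 0.1073, 0.033]
tool_rot: [3.123, 0.195, -0.001]
ft_force: [-2.6, -17.8, 7.7]
grip_width: 0.655
```

>>> carry_out:
  motion:
    - [[0.002,-0.015,0],0]
    - [[0.004,-0.03,0.01],0]
    - [[0.004,-0.035,0.05],0]
    - [[0.004,-0.04,0.09],0]
    - [[0.0,-0.06,0.13],0]
    - [[-0.004,-0.1,0.13],-0.1]
    - [[-0.008,-0.145,0.13],-0.2]
    - [[-0.012,-0.19,0.13],-0.3]
    - [[-0.016,-0.235,0.13],-0.335]
    - [[-0.02,-0.28,0.13],-0.335]
    - [[-0.024,-0.325,0.13],-0.335]
    - [[-0.028,-0.37,0.13],-0.335]
    - [[-0.032,-0.415,0.13],-0.335]
    - [[-0.038,-0.46,0.13],-0.335]
    - [[-0.0425,-0.49,0.13],-0.335]
    - [[-0.0425,-0.49,0.13],-0.335]
    - [[-0.0425,-0.49,0.13],-0.335]
  grip: -1

```text
time: 14.15
position: [0.5949, -0.3716, 0.162]
tool_rot: [-3.124, 0.322, -0.001]
ft_force: [-0.0, 0.8, -0.2]
grip_width: 1.001
```

```bash
python3 - <<'E'
from h import *
s=get_state(); print(s['position'],s['tool_rot'],s['joint_positions'])
def crop(tag,x,y,w,h,s):
    im=cv2.imread(f'pics/{tag}.png')[y:y+h,x:x+w]; im=cv2.resize(im,None,fx=s,fy=s,interpolation=cv2.INTER_CUBIC)
    for i in range(0,w,10): cv2.line(im,(i*s,0),(i*s,6 if (x+i)%50 else 16),(0,0,255),1)
    for i in range(0,h,10): cv2.line(im,(0,i*s),(6 if (y+i)%50 else 16,i*s),(0,0,255),1)
    return im
grab('top','top3');grab('scene','scene3')
m=np.zeros((592,800,3),np.uint8)
m[:340,:480]=crop('top3',190,95,120,85,4); m[350:590,:800][:, :480]=0
b=crop('scene3',380,245,135,100,3); m[342:342+250,:][:, :405]=b[:250]
c=cv2.imread('pics/scene3.png')[240:400,80:210]; m[:480,485:800]=cv2.resize(c,None,fx=2.5,fy=3)[:480,:315]
cv2.imwrite('pics/f.png',m)
E
```

```text
[ 0.59489961 -0.37161422  0.16197734] [-3.12418223e+00  3.21749005e-01 -1.07021787e-03] [-0.04472628  0.57399017  0.83412855  1.41034575 -0.42675324  1.34293351
  0.59926492]
```

View pics/f.png

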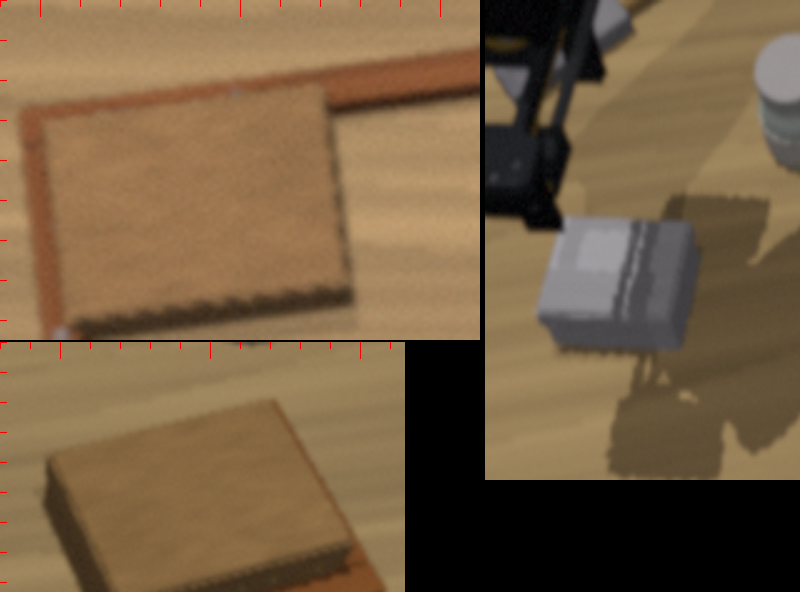

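The carton sits in the corner with its lid corners at full-image (201,126), (271,116), (277,167) and (208,174). The tool stands over the large tin. Numeric check next, and the descent.

```bash
python3 - <<'E'
from h import *
from scipy.optimize import least_squares
np.set_printoptions(precision=4,suppress=True)
t=np.array([(45,122),(323,85),(350,287),(73,318)])/4.+[190,95]
s=(np.array([(352,547),(0,0),(48,457),(275,400)])-[0,342])/3.+[380,245]
w,l=.11,.15; m=np.array([[w,l],[w,-l],[-w,-l],[-w,l]])/2
def f(p,k):
    c,q=np.cos(p[2]),np.sin(p[2]); X=np.c_[m@np.array([[c,q],[-q,c]])+p[:2],np.full(4,.06)]
    return (proj('top3',X)-t).ravel() if k else (proj('scene3',X)-s)[[0,2,3]].ravel()
for k in(1,0): r=least_squares(f,[.6,.2,0],args=(k,)); print(k,r.x,np.sqrt(np.mean(r.fun**2)))
# stop inner edges from each cam at z=.025, image 0
A=lambda p:np.array(p)/4.+[190,90]; B=lambda p:np.array(p)/3.+[305,235]
for tag,P in(('top0',[A(p) for p in((65,165),(627,86),(87,388),(22,130))]),('scene0',[B(p) for p in((553,257),(68,397),(474,104),(608,270))])):
    c,e,f2,o=[atz(tag,p,.025)[:2] for p in P]; d=e-c; y=np.arctan2(d[0],-d[1]); R=np.array([[np.cos(y),-np.sin(y)],[np.sin(y),np.cos(y)]])
    print(tag,'corner',c,'yaw',y,'outer->inner',o+R@[-.022,-.022],'home',c+R@[-.055,-.075], (o+R@[-.022,-.022])+R@[-.055,-.075])
E
```

```text
1 [0.6278 0.1902 0.121 ] 0.5742509452080404
0 [0.6368 0.1907 0.1096] 0.7022035242052321
top0 corner [0.6718 0.2707] yaw 0.12869611621995003 outer->inner [0.6732 0.2702] home [0.6269 0.1892] [0.6283 0.1888]
scene0 corner [0.677  0.2669] yaw 0.13915022798187496 outer->inner [0.6724 0.2719] home [0.633 0.185] [0.6283 0.19  ]
```

>>> carry_out:
  motion:
    - [[0,0,-0.04],0]
    - [[0,0,-0.08],0]
    - [[0,0,-0.11],0]
    - [[0,0,-0.13],0]
    - [[0,0,-0.145],0]
    - [[0,0,-0.15],0]
    - [[0,0,-0.15],0]

```text
time: 14.95
position: [0.5956, -0.3703, 0.0115]
tool_rot: [-3.125, 0.318, 0.0]
ft_force: [-0.2, -0.0, 0.9]
grip_width: 0.998
```

>>> carry_out:
  motion:
    - [[0,0,0],0]
    - [[0,0,0],0]
    - [[0,0,0],0]
    - [[0,0,0],0]
    - [[0,0,0],0]
    - [[0,0,0],0]
    - [[0,0,0],0]
  grip: 1
  squeeze: 15

```text
time: 15.65
position: [0.596, -0.3716, 0.0125]
tool_rot: [3.125, -0.32, 0.003]
ft_force: [1.0, 0.9, 4.7]
grip_width: 0.734
```

>>> carry_out:
  motion:
    - [[0,0,0.02],0]
    - [[0,0,0.05],0]
    - [[0,0,0.09],0]
    - [[0,0,0.13],0]
    - [[0,0,0.15],0]
    - [[0,0,0.15],0]

```text
time: 16.25
position: [0.5956, -0.3728, 0.1658]
tool_rot: [3.123, -0.32, 0.007]
ft_force: [0.7, -0.3, -2.7]
grip_width: 0.736
```

>>> carry_out:
  motion:
    - [[0.001,0.02,0],0.02]
    - [[0.003,0.05,0],0.04]
    - [[0.006,0.09,0],0.06]
    - [[0.009,0.13,0],0.08]
    - [[0.011,0.175,0],0.11]
    - [[0.013,0.22,0],0.14]
    - [[0.016,0.265,0],0.17]
    - [[0.018,0.31,0],0.2]
    - [[0.021,0.355,0],0.23]
    - [[0.024,0.4,0],0.26]
    - [[0.026,0.445,0],0.29]
    - [[0.029,0.485,0],0.31]
    - [[0.031,0.52,0],0.325]
    - [[0.032,0.545,0],0.332]
    - [[0.033,0.556,0],0.332]
    - [[0.033,0.561,0],0.332]
    - [[0.033,0.561,0],0.332]
    - [[0.033,0.561,0],0.332]

```text
time: 18.05
position: [0.6284, 0.1869, 0.1617]
tool_rot: [3.134, 0.196, 0.0]
ft_force: [-0.7, -0.8, -2.3]
grip_width: 0.736
```

```bash
python3 - <<'E'
from h import *
s=get_state(); print(s['position'],s['tool_rot'],s['ft_force'])
b=grab('scene','scene4')['pixels'][150:340,360:560]
cv2.imwrite('pics/g.png',cv2.resize(b,None,fx=3,fy=3,interpolation=cv2.INTER_CUBIC))
E
```

```text
[0.6283566  0.18688903 0.16165421] [3.13408492e+00 1.95594580e-01 6.15365661e-05] [-0.71223142 -0.79139928 -2.34611967]
```

View pics/g.png

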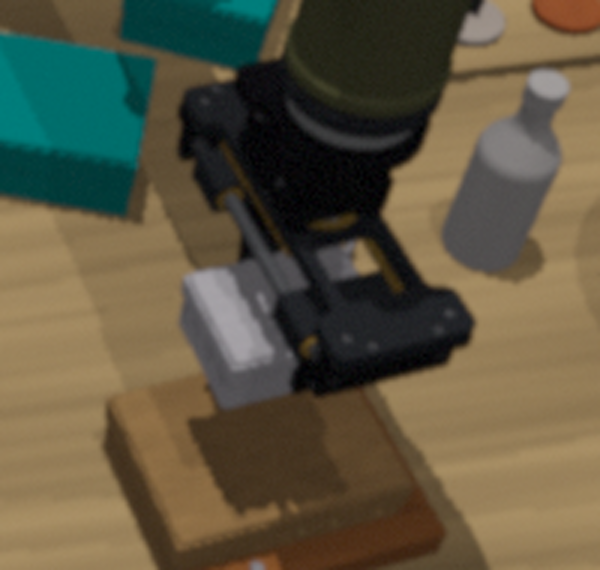

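The tin is held level and square over the carton, at crop (240,330). I'll lower it slowly.

>>> carry_out:
  motion:
    - [[0,0.001,-0.03],0]
    - [[0,0.001,-0.05],0]
    - [[0,0.001,-0.065],0]
    - [[0,0.001,-0.075],0]
    - [[0,0.001,-0.08],0]
    - [[0,0.001,-0.083],0]
    - [[0,0.001,-0.085],0]
    - [[0,0.001,-0.085],0]

```text
time: 18.9
position: [0.6284, 0.1908, 0.077]
tool_rot: [-3.135, -0.201, -0.001]
ft_force: [0.1, 0.4, -1.7]
grip_width: 0.733
```

>>> carry_out:
  motion:
    - [[0,0,-0.001],0]
    - [[0,0,-0.002],0]
    - [[0,0,-0.003],0]
    - [[0,0,-0.004],0]
    - [[0,0,-0.004],0]

```text
time: 19.4
position: [0.6281, 0.1908, 0.0726]
tool_rot: [-3.135, -0.201, -0.0]
ft_force: [0.3, 0.5, -1.6]
grip_width: 0.733
```

>>> carry_out:
  motion:
    - [[0,0,-0.001],0]
    - [[0,0,-0.0015],0]
    - [[0,0,-0.0015],0]

```text
time: 19.7
position: [0.6281, 0.1908, 0.0726]
tool_rot: [-3.134, -0.201, -0.0]
ft_force: [-4.3, -0.3, 6.0]
grip_width: 0.734
```

>>> carry_out:
  motion:
    - [[0,0,-0.001],0]
    - [[0,0,-0.001],0]

```text
time: 19.9
position: [0.6281, 0.1908, 0.0724]
tool_rot: [-3.134, -0.201, 0.0]
ft_force: [-5.6, -1.2, 10.6]
grip_width: 0.73
```

>>> carry_out:
  motion:
    - [[0,0,0.0015],0]
    - [[0,0,0.0015],0]

```text
time: 20.1
position: [0.6283, 0.1908, 0.0724]
tool_rot: [-3.135, -0.201, -0.001]
ft_force: [-2.0, -0.9, 5.8]
grip_width: 0.735
```

>>> carry_out:
  motion:
    - [[0,0,0],0]
    - [[0,0,0],0]
    - [[0,0,0],0]
    - [[0,0,0],0]
    - [[0,0,0],0]
  grip: -1

```text
time: 20.6
position: [0.628, 0.1907, 0.0714]
tool_rot: [3.135, 0.201, -0.0]
ft_force: [-0.1, 0.9, 0.6]
grip_width: 0.988
```

>>> carry_out:
  motion:
    - [[0,0,0.02],0]
    - [[0,0,0.05],0]
    - [[0,0,0.085],0]
    - [[0.001,-0.02,0.1],-0.01]
    - [[0.003,-0.06,0.1],-0.03]
    - [[0.006,-0.105,0.1],-0.05]
    - [[0.009,-0.15,0.1],-0.07]
    - [[0.012,-0.195,0.1],-0.09]
    - [[0.015,-0.24,0.1],-0.11]
    - [[0.018,-0.285,0.1],-0.125]
    - [[0.02,-0.325,0.1],-0.125]
    - [[0.022,-0.355,0.1],-0.125]
    - [[0.022,-0.3705,0.1],-0.125]
    - [[0.022,-0.3705,0.09],-0.125]
    - [[0.022,-0.3705,0.09],-0.125]

```text
time: 22.1
position: [0.6491, -0.178, 0.1593]
tool_rot: [-3.139, -0.006, 0.005]
ft_force: [1.0, 1.2, -0.6]
grip_width: 0.999
```

```bash
python3 - <<'E'
from h import *
s=get_state(); print(s['position'],s['tool_rot'])
def crop(tag,x,y,w,h,s):
    im=cv2.imread(f'pics/{tag}.png')[y:y+h,x:x+w]; im=cv2.resize(im,None,fx=s,fy=s,interpolation=cv2.INTER_CUBIC)
    for i in range(0,w,10): cv2.line(im,(i*s,0),(i*s,6 if (x+i)%50 else 16),(0,0,255),1)
    for i in range(0,h,10): cv2.line(im,(0,i*s),(6 if (y+i)%50 else 16,i*s),(0,0,255),1)
    return im
grab('top','top5');grab('scene','scene5')
m=np.zeros((600,800,3),np.uint8)
m[:360,:400]=crop('top5',190,95,100,90,4); m[:360,400:]=crop('scene5',390,230,100,90,4)
m[365:600,:480]=crop('scene5',200,290,120,60,4)[:235]
cv2.imwrite('pics/i.png',m)
E
```

```text
[ 0.64908263 -0.17796089  0.15932251] [-3.1394543  -0.0056049   0.00472266]
```

View pics/i.png

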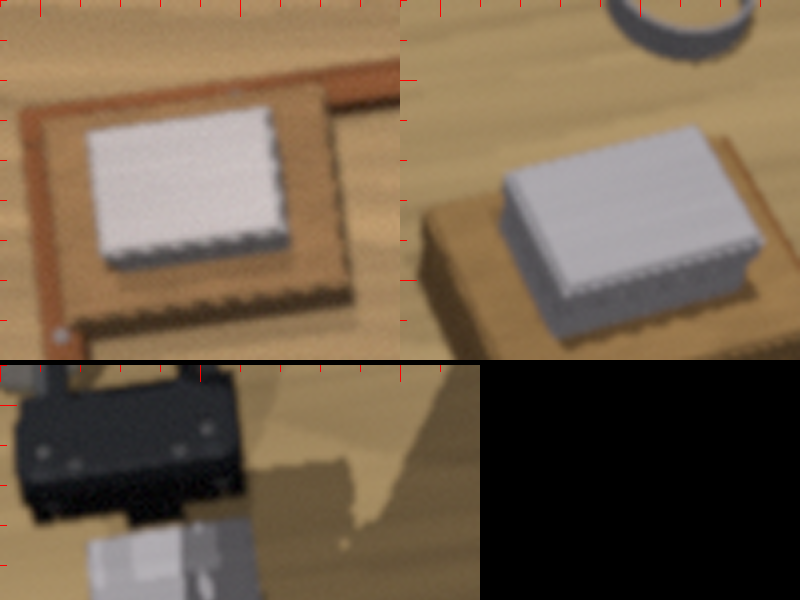

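The large tin stands on the carton, with its lid at crop (88,131), (268,107), (286,232) and (102,256). I'll work out its pose and go down for the small tin.

```bash
python3 - <<'E'
from h import *
from scipy.optimize import least_squares
np.set_printoptions(precision=4,suppress=True)
def fit(tag,t,w,l,z):
    m=np.array([[w,l],[w,-l],[-w,-l],[-w,l]])/2
    def f(p):
        c,q=np.cos(p[2]),np.sin(p[2]); return (proj(tag,np.c_[m@np.array([[c,q],[-q,c]])+p[:2],np.full(4,z)])-t).ravel()
    r=least_squares(f,[.6,.2,0]); print(tag,r.x,np.sqrt(np.mean(r.fun**2)))
fit('top5',np.array([(88,131),(268,107),(286,232),(102,256)])/4+[190,95],.064,.092,.105)
fit('scene5',(np.array([(762,242),(570,293),(505,177),(697,127)])-[400,0])/4+[390,230],.064,.092,.105)
fit('top5',np.array([(45,122),(323,85),(350,287),(73,318)])/4+[190,95],.11,.15,.06)
E
```

```text
top5 [0.6256 0.1879 0.1236] 0.4366190529525875
scene5 [0.6334 0.1876 0.1364] 0.37129659123623254
top5 [0.6278 0.1902 0.121 ] 0.5742509452080404
```

>>> carry_out:
  motion:
    - [[0,0,-0.04],0]
    - [[0,0,-0.08],0]
    - [[0,0,-0.11],0]
    - [[0,0,-0.13],0]
    - [[0,0,-0.145],0]
    - [[0,0,-0.15],0]
    - [[0,0,-0.15],0]

```text
time: 22.9
position: [0.6503, -0.1788, 0.0115]
tool_rot: [-3.141, -0.007, 0.0]
ft_force: [-0.2, 0.2, 0.8]
grip_width: 0.995
```

>>> carry_out:
  motion:
    - [[0,0,0],0]
    - [[0,0,0],0]
    - [[0,0,0],0]
    - [[0,0,0],0]
    - [[0,0,0],0]
    - [[0,0,0],0]
    - [[0,0,0],0]
    - [[0,0,0],0]
    - [[0,0,0],0]
  grip: 1
  squeeze: 12

```text
time: 23.8
position: [0.6504, -0.1798, 0.0118]
tool_rot: [3.141, 0.005, 0.001]
ft_force: [1.3, -0.5, 0.1]
grip_width: 0.531
```

>>> carry_out:
  motion:
    - [[0,0,0.02],0]
    - [[0,0,0.05],0]
    - [[0,0,0.09],0]
    - [[0,0,0.13],0]
    - [[0,0,0.16],0]
    - [[0,0,0.18],0]
    - [[0,0,0.18],0]
    - [[0,0,0.18],0]

```text
time: 24.6
position: [0.6495, -0.1795, 0.1905]
tool_rot: [-3.141, -0.005, 0.002]
ft_force: [-0.3, -0.3, -2.1]
grip_width: 0.53
```

>>> carry_out:
  motion:
    - [[-0.001,0.02,0],0.01]
    - [[-0.003,0.05,0],0.02]
    - [[-0.005,0.09,0],0.03]
    - [[-0.008,0.13,0],0.045]
    - [[-0.01,0.17,0],0.06]
    - [[-0.013,0.21,0],0.075]
    - [[-0.015,0.25,0],0.09]
    - [[-0.018,0.29,0],0.1]
    - [[-0.02,0.32,0],0.11]
    - [[-0.021,0.345,0],0.12]
    - [[-0.0225,0.36,0],0.125]
    - [[-0.0225,0.369,0],0.125]
    - [[-0.0225,0.369,0],0.125]
    - [[-0.0225,0.369,0],0.125]

```text
time: 26.0
position: [0.6279, 0.1871, 0.1915]
tool_rot: [3.134, 0.197, 0.0]
ft_force: [0.4, -0.9, -1.4]
grip_width: 0.528
```

>>> carry_out:
  motion:
    - [[0,0,-0.02],0]
    - [[0,0,-0.04],0]
    - [[0,0,-0.055],0]
    - [[0,0,-0.063],0]
    - [[0,0,-0.067],0]
    - [[0,0,-0.069],0]
    - [[0,0,-0.07],0]
    - [[0,0,-0.07],0]

```text
time: 26.8
position: [0.6279, 0.1894, 0.1222]
tool_rot: [-3.135, -0.201, -0.002]
ft_force: [0.1, 0.1, -1.4]
grip_width: 0.524
```

>>> carry_out:
  motion:
    - [[0,0,-0.001],0]
    - [[0,0,-0.002],0]
    - [[0,0,-0.003],0]
    - [[0,0,-0.004],0]
    - [[0,0,-0.004],0]

```text
time: 27.3
position: [0.6274, 0.1892, 0.1174]
tool_rot: [3.135, 0.201, -0.0]
ft_force: [0.8, 0.2, -1.3]
grip_width: 0.527
```

>>> carry_out:
  motion:
    - [[0,0,-0.001],0]
    - [[0,0,-0.0015],0]
    - [[0,0,-0.0015],0]

```text
time: 27.6
position: [0.6277, 0.1893, 0.1168]
tool_rot: [-3.135, -0.201, -0.001]
ft_force: [-1.6, 0.5, 4.4]
grip_width: 0.526
```

>>> carry_out:
  motion:
    - [[0,0,-0.0005],0]
    - [[0,0,-0.0005],0]

```text
time: 27.8
position: [0.6277, 0.1893, 0.1168]
tool_rot: [-3.135, -0.201, -0.001]
ft_force: [-3.5, 0.1, 6.7]
grip_width: 0.526
```

Landed. I'll open the gripper, lift straight up and look.

>>> carry_out:
  motion:
    - [[0,0,0.0005],0]
    - [[0,0,0.0005],0]
    - [[0,0,0.0005],0]
    - [[0,0,0.0005],0]
    - [[0,0,0.0005],0]
    - [[0,0,0.0005],0]
    - [[0,0,0.0005],0]
  grip: -1

```text
time: 28.5
position: [0.6275, 0.1892, 0.116]
tool_rot: [3.135, 0.201, -0.0]
ft_force: [-0.2, 0.6, -0.2]
grip_width: 0.979
```

>>> carry_out:
  motion:
    - [[0,0,0.02],0]
    - [[0,0,0.05],0]
    - [[0,0,0.09],0]
    - [[0,-0.03,0.1],0]
    - [[0,-0.07,0.1],0]
    - [[0,-0.115,0.1],0]
    - [[0,-0.16,0.1],0]
    - [[0,-0.205,0.1],0]
    - [[0,-0.25,0.1],0]
    - [[0,-0.295,0.1],0]
    - [[0,-0.335,0.1],0]
    - [[0,-0.36,0.1],0]
    - [[0,-0.36,0.1],0]
    - [[0,-0.36,0.1],0]

```text
time: 29.9
position: [0.6274, -0.171, 0.216]
tool_rot: [-3.135, -0.199, -0.0]
ft_force: [-0.8, 0.5, -1.2]
grip_width: 1.004
```

```bash
python3 - <<'E'
from h import *
def crop(tag,x,y,w,h,s):
    im=cv2.imread(f'pics/{tag}.png')[y:y+h,x:x+w]; im=cv2.resize(im,None,fx=s,fy=s,interpolation=cv2.INTER_CUBIC); return im
grab('top','top6');grab('scene','scene6'); print(get_state()['position'],get_state()['time'])
m=np.zeros((500,800,3),np.uint8)
m[:500,:400]=crop('top6',190,75,100,125,4); m[:500,400:]=crop('scene6',390,195,100,125,4)
cv2.imwrite('pics/j.png',m)
E
```

```text
[ 0.62801635 -0.16866837  0.21582604] 30.0
```

View pics/j.png

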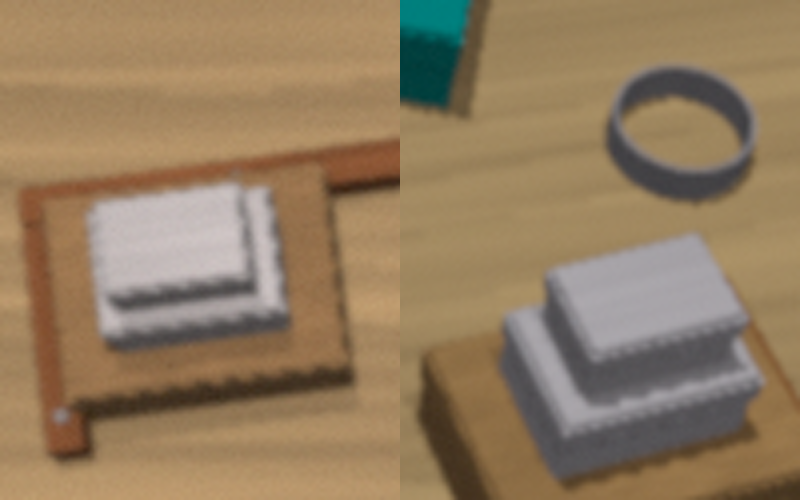

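```bash
python3 - <<'E'
from h import *
from scipy.optimize import least_squares
np.set_printoptions(precision=4,suppress=True)
def fit(n,tag,t,w,l,z):
    m=np.array([[w,l],[w,-l],[-w,-l],[-w,l]])/2
    def f(p):
        c,q=np.cos(p[2]),np.sin(p[2]); return (proj(tag,np.c_[m@np.array([[c,q],[-q,c]])+p[:2],np.full(4,z)])-t).ravel()
    r=least_squares(f,[.6,.2,0]); print(n,tag,r.x,np.sqrt(np.mean(r.fun**2)))
T=lambda p:np.array(p)/4+[190,75]; S=lambda p:(np.array(p)-[400,0])/4+[390,195]
fit('small','top6',T([(90,203),(238,183),(252,278),(104,298)]),.046,.07,.143)
fit('small','scene6',S([(748,318),(595,360),(547,272),(697,235)]),.046,.07,.143)
fit('large','scene6',S([(762,382),(570,433),(505,317),(697,267)]),.064,.092,.105)
E
```

```text
small top6 [0.6246 0.188  0.1318] 0.698328947214767
small scene6 [0.6324 0.1867 0.1379] 0.343388080730846
large scene6 [0.6334 0.1876 0.1364] 0.37129659123623254
```

Column confirmed within 3 mm and 0.01 rad. I'm handing in.

```bash
python3 -c "
from bench import ticket
print(ticket.close_job())"
```

```text
the job is handed in; nothing more can be done
None
```

The carton is home in the corner and both tins are stacked on it. I handed the job in with the arm clear at about 30 s of the 72 s; no verdict is reported.

**How it was done:** I pushed the brown carton flush along the long batten with the open fingers. I then slid it along that batten to the short one, and both contacts showed in the wrist force. Both tins were set down under force control, then released.

**Last checks (top camera unless noted):**

| Check | Position | Angle |
|---|---|---|
| Carton against its home pose | about 1 mm off | about 0.01 rad |
| Large tin against carton | about 3 mm off | under 0.01 rad |
| Small tin against large tin | about 1 mm off (both cameras) | under 0.01 rad |

**Disagreements:**
- **Scene camera:** its x read about 5–9 mm larger than the top camera's at known heights. Two-view heights came out about 7–9 mm low. I went mostly with the top camera, since the finger contacts agreed better with it.
- **Vertical force while pushing:** it reached about 24 N against the long batten, higher than I expected but within the limits.
- **Other objects:** I did not re-measure them at the end. Nothing suggested the arm had touched one.

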